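# Unmould the waffle, then hold the iron's lid for oiling

## Robot

A 7-joint arm with a two-finger parallel gripper is mounted at the origin on the work surface. World frame = base frame: x ahead of the robot, y to its left, z up, the work surface at z = 0. Lengths are in m, angles in rad, forces in N, time in s.
With the tool pointing down it reaches from about 0.4 to 0.85 m from the base axis. Payload 6.9 kg.
Tool frame: the origin (TCP) lies midway between the tips of the shut fingers; the grasp point (between the pads) lies behind it (ctrl.pinch_z is the z of the grasp point in the tool frame, in m); z points along the fingers, y is the direction in which the jaws open and shut (so a half turn about z gives the same grasp; the last joint's range is limited). The gripper opens to 85 mm and grips with 20 to 120 N. Pads are 22 mm wide; open, the fingers measure 114 mm over their backs; the gripper's body (76 mm by 85 mm) begins 54 mm behind the grasp point. The pads swing forward as they close: fully open they stand 13 mm farther back than shut.
Start: joints at [1.44, 0.507, -0.238, 1.5, 0.126, 1.149, -0.155], TCP at [0.146, -0.608, 0.231] pointing down, gripper open.
Joint ranges: [-3.08, 3.08], [-0.24, 2.05], [-1.43, 1.35], [0, 2.5], [-1.52, 4.66], [0.17, 1.96], [-2.89, 2.89]. Speed limits (rad/s): [2.39, 2.39, 3.14, 3.14, 3.14, 3.14, 3.14].

## Interface

Orientations are given as a unit quaternion [w, x, y, z].
In Python, from station import ctrl, get_state, vision, ticket, models gives the robot as it stands. Calls block until the motion is done:
- ctrl.movep(position, orientation): joint-space move of the TCP to a pose.
- ctrl.movel(position, frame=None, max_speed=0.15): straight line of the TCP; frame=None keeps the orientation; max_speed is the mean speed in m/s.
- ctrl.set_joints(angles): joint-space move.
- ctrl.ungrasp() and ctrl.close_gripper(force=None): open the fingers fully, or close them until they stop; force is the grip in N (None keeps the last).
- ctrl.pause(seconds).
- ctrl.ik(position, orientation): joint angles nearest the present ones, or None.
- get_state(): the state.
- vision.grab_frame(name): name is "scene" or "top" or "wrist"; returns (picture, depth): 420x560x3 uint8, blue, green, red; 420x560 float32, m along the optical axis (not along the pixel's ray), 0 where there is no reading.
- vision.camera_info(name): a dict with "mtx" (3x3 intrinsics, pixels), "R" (3x3) and "t" (3): a world point X has camera coordinates R X + t; the wrist camera has in their place "hand_eye" (4x4, takes a point from camera to tool coordinates, whose origin is the TCP and whose axes are the flange's). Camera axes: x right, y down, z forward; pixel columns grow to the right and rows downward; lengths in m; the calibration is good to about 2 mm. A picture is of the moment at which its call begins: read the wrist's pose just before it. camera_info takes no time and is no camera call.
A pose or a line that the arm cannot do raises ctrl.Unreachable and nothing moves.
- ticket.close_job(): hands the job in, once; it reports no verdict.
Trained networks look in the newest picture that a camera, given by its name, has taken for a name from the list of things; names that differ only in an ending like _2 or _b are one class to them, and where a whole thing is asked for, a point or a joint stands for the part that bears it (a point fixed in the world has none). Each returns a list of dicts, best first, with "p" (0 to 1); they miss things now and then, are a little off and sometimes report something else, mostly with a low value. They report only what shows in the picture. A call takes as long as a camera call. They do not tell look-alikes from the thing itself.
- models.recognise(camera, target): "point" ([column, row] in pixels, amid what is visible of it).
- models.masks_of(camera, target): "mask" (420x560 bool, what is visible of it) and "point" ([column, row] in pixels, amid what is visible of it).
The state is a dict: "time": time; "qpos": joint angles; "qd": joint speeds; "tau": joint torques, N m; "tcp_pos": TCP position; "eef_rot": TCP orientation; "contact_force": force on the tool from outside, world axes, zero at the start; "wrist_torque": the same for the moment, N m; "width": finger opening in m.
Only numpy, scipy, OpenCV 4.12 (cv2) and the standard library are available. Lean on these libraries where they do the work, as an engineer would, in place of code of your own. Each camera call takes 0.05 s, during which the arm holds its last target. There are 200 camera calls.

## Task

The waffle iron is unplugged and cool: lift the waffle up out of its mould and lay it flat in the middle of the cooling rack, leaving the lid leaning back until the waffle is let go there. Then bring the lid forward by its handle to 60 degrees open (0 is shut, 90 is upright) and finish still holding it there, so that I can oil both plates without spraying the wall; it would fall shut, so never let it drop. Leave the tub, the mug and the oil bottle where they stand.

Things in the scene. Friction and masses are not known exactly. Their poses are not given: they have to be found in the camera images.
- iron: Waffle iron, red base 190 (x) x 200 (y) x 70 mm high, fixed on the counter. Origin: centre of its underside; its x axis points from the front to the hinge side, away from the robot give or take its yaw, z up. Its flat dark top plate is 168 x 178 mm, top face 70 mm above the counter, with one rectangular mould cavity in the middle, 94 mm along x, 64 mm along y, 12 mm deep (floor at 58 mm).
- lid (a joint): Angle of the waffle iron's lid, rad: 0 shut, 1.571 upright, 1.75 (100 degrees) leaning back against its stop; it starts at or near that and rests there by itself. The hinge runs along the iron's y axis. Nearly frictionless: forward of about 1.4 (80 degrees) the lid falls shut unless held. Lid 170 mm long from the hinge, 180 mm wide, 30 mm thick, 0.7 kg, centre of mass about 100 mm from the hinge.
- lid_handle (a point): Middle of the lid's round black handle bar, 16 mm in diameter, parallel to the hinge, carried by two steel arms 120 mm apart (108 mm clear between them), 50 mm beyond the lid's free edge. In the lid's own frame (at the hinge; axes as the iron's when shut) it lies at (-225, 0, 17) mm. The bar is easily pinched from above at any angle, with the fingers closing across it, and turns between the pads as the lid swings. Its axes turn with the lid.
- lid_hinge (a point): Middle of the lid's hinge line, at (95, 0, 72) mm in the iron's frame. At lid angle a the handle lies 225 cos a - 17 sin a mm in front of it (along the iron's -x) and 225 sin a + 17 cos a mm above it.
- waffle: Crisp, stiff golden-brown waffle with a grid of pockets, 90 (x) x 60 (y) x 28 mm, about 90 g. Origin: centre of its underside, z up. It starts in the mould cavity, its long side along the iron's x, its upper 16 mm standing above the iron's top plate, with 2 mm play all round.
- rack: Square steel wire cooling rack, 176 x 176 mm, fixed on the counter to the left or right of the iron. Origin: on the counter under its centre, z up; the tops of its wires are 20 mm above the counter.
- tub: White plastic tub with a black cap, 96 mm diameter, 140 mm high, loose. Origin: centre of its underside. Bystander.
- mug: Blue mug, 80 mm rim diameter, 90 mm high, loose. Origin: centre of its underside. Bystander.
- oil_bottle: Amber oil bottle with a red cap and yellow band, 56 mm diameter, 170 mm high, loose. Origin: centre of its underside. Bystander.
Mind the look-alikes: they are no part of the job. Of the things that look like the waffle, the larger one is meant. Of the things that look like the rack, take the one that is farthest to the robot's right at the start.

How it is judged:
By the outcome, as a careful person would: the job done as asked, in the order asked, and still so for the second after the job is handed in, while the arm keeps its last pose, push and grip.
It also fails if it takes over 58 s, if anything falls off the work surface, if the arm or the gripper's body presses on something with over 40 N, if the wrist force passes 120 N, or if a joint passes its speed limit or range.

## Working session

There is one attempt and no reset: what is moved stays moved. The work goes in short steps, each a Python script; the robot and the scene stay as the last script left them, time stands still between calls to the robot, and variables do not carry over. Pictures are saved under pics/ and viewed, about 8 in all and at most 12, crops included, and the job is handed in when it is done.

```bash
mkdir -p pics; ls
cat > h.py <<'E'
import numpy as np, cv2
from station import ctrl, get_state, vision, ticket, models
from scipy.spatial.transform import Rotation as Rn
def cloud(name, d):
    c=vision.camera_info(name); K=np.array(c["mtx"]); v,u=np.mgrid[0:d.shape[0],0:d.shape[1]]
    P=np.stack([(u-K[0,2])/K[0,0]*d,(v-K[1,2])/K[1,1]*d,d],-1)
    return (P-np.array(c["t"]).reshape(3))@np.array(c["R"])   # R^T (P-t)
def rectxy(pts):
    (c,s,a)=cv2.minAreaRect(pts.astype(np.float32)*1000); return np.round(c,1),np.round(s,1),round(a,1)
E
python3 - <<'E'
from h import *
for n in ("top","scene"):
    im,d=vision.grab_frame(n); cv2.imwrite(f"pics/{n}0.png",im); W=cloud(n,d)
    np.save(f"{n}.npy",W)
    for t in ("waffle","rack","iron","lid","lid_handle","tub","mug","oil_bottle"):
        for r in models.masks_of(n,t)[:4]:
            m=r["mask"]&(d>0)
            if r["p"]<.2 or m.sum()<10: continue
            p=W[m]; z=np.percentile(p[:,2],[5,50,95]).round(3)
            print(n,t,round(r["p"],2),np.round(r["point"]),m.sum(),"z",z,"med",np.median(p,0).round(3),rectxy(p[:,:2]))
print(ctrl.pinch_z,get_state())
E
```

```text
pics
top waffle 0.93 [339. 216.] 774 z [0.072 0.083 0.089] med [ 0.49  -0.049  0.083] (array([491.5, -48.7]), array([92.7, 66.8]), 5.3)
top waffle 0.38 [340. 159.] 2813 z [0.079 0.184 0.297] med [ 0.623 -0.039  0.184] (array([647.3, -64. ]), array([111.8, 236.3]), 4.8)
top rack 0.73 [106. 266.] 947 z [-0.003  0.016  0.022] med [0.32  0.605 0.016] (array([321.2, 595.7]), array([179.6, 187.7]), 24.5)
top rack 0.7 [205. 242.] 1367 z [-0.004  0.016  0.022] med [0.402 0.332 0.016] (array([401.7, 336.9]), array([181.5, 182.4]), 7.0)
top iron 0.71 [336. 189.] 6940 z [0.048 0.072 0.293] med [ 0.559 -0.04   0.072] (array([554. , -52.6]), array([223.8, 335.3]), 85.5)
top lid 0.71 [343. 158.] 2760 z [0.08  0.185 0.297] med [ 0.622 -0.039  0.185] (array([655.9, -56.7]), array([130.4, 222.2]), 4.2)
top lid_handle 0.69 [341. 157.] 2803 z [0.079 0.184 0.297] med [ 0.622 -0.039  0.184] (array([646.9, -60.2]), array([124.6, 236.3]), 10.3)
top tub 0.78 [425. 244.] 1366 z [0.023 0.137 0.143] med [ 0.408 -0.275  0.137] (array([ 407.7, -288.6]), array([89. , 97.5]), 85.2)
top mug 0.88 [227. 162.] 843 z [
[... 1865 characters left out ...]
os': array([ 1.44046518,  0.50746433, -0.23754494,  1.50021817,  0.12572417,
        1.14885391, -0.15479744]), 'qd': array([ 6.15204817e-04,  5.66973027e-05, -7.11777834e-04, -3.42381736e-04,
       -1.41708760e-03, -3.79484698e-04,  1.10664761e-03]), 'tau': array([ 1.12177040e-03, -6.20349312e+01, -2.18441136e+00, -2.49965000e+01,
        1.39750729e-02,  1.97537229e-03, -1.39280054e-06]), 'tcp_pos': array([ 0.1459719 , -0.60771271,  0.23128896]), 'eef_rot': array([ 1.91943233e-05,  9.93059382e-01,  1.17614046e-01, -1.64444782e-05]), 'contact_force': array([-0.13796716,  0.28971719, -0.02966352]), 'wrist_torque': array([-0.04369036, -0.03886155,  0.03131122]), 'width': 0.08558286847312269}
```

View pics/top0.png

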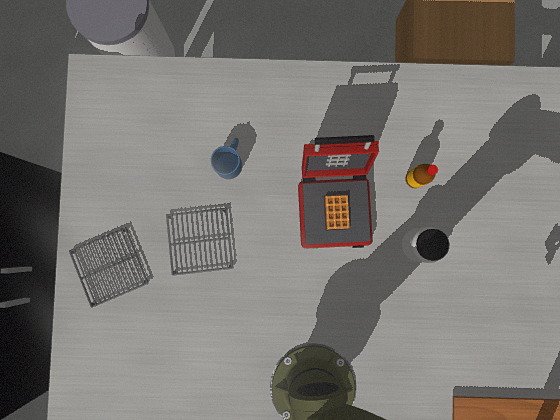

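View pics/scene0.png

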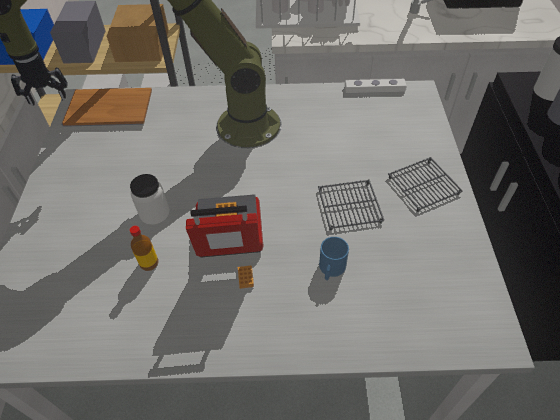

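The top view shows the target waffle in the mould at pixel (339,216) and the right-hand rack at (205,242), which is nearer the iron. The scene view shows the small look-alike waffle behind the lid at (245,278) and the lid's handle bar at about (226,210). I'll go over the waffle and refine from close range.

```bash
cat >> h.py <<'E'
def q(deg): a=np.radians(deg)/2; return [0,float(np.cos(a)),float(np.sin(a)),0]
def wrist(im=None):
    s=get_state(); im,d=vision.grab_frame("wrist"); c=vision.camera_info("wrist"); K=np.array(c["mtx"]); H=np.array(c["hand_eye"])
    v,u=np.mgrid[0:d.shape[0],0:d.shape[1]]; P=np.stack([(u-K[0,2])/K[0,0]*d,(v-K[1,2])/K[1,1]*d,d],-1)
    w=s["eef_rot"]; R=Rn.from_quat([w[1],w[2],w[3],w[0]]).as_matrix()
    return im,d,(P@H[:3,:3].T+H[:3,3])@R.T+s["tcp_pos"]
E
python3 - <<'E'
from h import *
print(np.round(vision.camera_info("wrist")["hand_eye"],3))
W=np.load("top.npy"); 
m=(abs(W[...,2]-.07)<.006)&(W[...,0]>.35)&(W[...,0]<.62)&(abs(W[...,1]+.05)<.16)
mm=cv2.morphologyEx(m.astype(np.uint8),cv2.MORPH_OPEN,np.ones((3,3)))>0
print("plate",rectxy(W[mm][:,:2]))
S=np.load("scene.npy"); b=(S[...,2]>.27)&(S[...,0]>.5)&(S[...,0]<.75)&(abs(S[...,1]+.05)<.2)
p=S[b]; print("handle",len(p),p.mean(0),p.max(0),rectxy(p[:,:2]))
b=(W[...,2]>.27)&(W[...,0]>.5)&(W[...,0]<.75)&(abs(W[...,1]+.05)<.2); p=W[b]; print("handle top",len(p),p.mean(0),p.max(0),rectxy(p[:,:2]))
b=(abs(W[...,2]-.018)<.006)&(np.hypot(W[...,0]-.402,W[...,1]-.337)<.14);print("rack",rectxy(W[b][:,:2]))
s=get_state(); p=s["tcp_pos"]
ctrl.movel([p[0],p[1],.33],max_speed=.3)
ctrl.movep([.46,-.05,.30],q(5))
im,d,C=wrist(); cv2.imwrite("pics/w1.png",im); np.save("w1.npy",C)
for r in models.masks_of("wrist","waffle")[:2]:
    k=r["mask"]&(d>0); z=C[k][:,2]; kk=k&(C[...,2]>.078); print(r["p"],r["point"],np.percentile(z,[5,50,95]),rectxy(C[kk][:,:2]))
m=(abs(C[...,2]-.07)<.006); print("plate w",m.sum(),rectxy(C[m][:,:2]), np.median(C[m],0))
print(get_state()["time"],get_state()["tcp_pos"],get_state()["qpos"].round(2))
E
```

```text
[[-0.    -0.959 -0.282  0.072]
 [ 1.     0.    -0.001 -0.   ]
 [ 0.001 -0.282  0.959 -0.143]
 [ 0.     0.     0.     1.   ]]
plate (array([498.5, -47.8]), array([182.3, 178.7]), 4.2)
handle 387 [ 0.64874099 -0.03639992  0.29320714] [0.65868998 0.03113408 0.30232935] (array([646.3, -36.1]), array([ 18.8, 134.2]), 3.4)
handle top 435 [ 0.6414449  -0.03684382  0.29480228] [0.65474575 0.03090922 0.3026308 ] (array([642.6, -36.9]), array([ 17.4, 136.3]), 4.4)
rack (array([401.9, 334.9]), array([176. , 176.8]), 8.0)
0.81 [285.0, 137.4] [0.07719114 0.08534436 0.0871261 ] (array([492.4, -48.1]), array([89.6, 60. ]), 4.2)
0.61 [15.0, 8.8] [0.00438861 0.02068063 0.04261854] (array([0., 0.]), array([0., 0.]), 0.0)
plate w 26118 (array([ 484.6, -126. ]), array([246.2, 340.9]), 7.7) [ 0.5091031  -0.05178773  0.07011248]
3.7583 [ 0.46007188 -0.05081316  0.29990648] [ 0.69  0.25 -0.81  1.78  0.2   1.19 -1.67]
```

Run:
```python
from h import *
Q=q(4.2)
ctrl.movep([.4924,-.0481,.16],Q)
ctrl.movel([.4924,-.0481,.068],Q,max_speed=.08)
print(get_state()["contact_force"])
ctrl.close_gripper(35); s=get_state(); print(s["width"],s["contact_force"],s["tcp_pos"])
ctrl.movel([.4924,-.0481,.20],Q,max_speed=.1)
s=get_state(); print(s["width"],s["contact_force"],s["tcp_pos"],s["time"],s["qpos"].round(2))
im,d,C=wrist(); cv2.imwrite("pics/w2.png",im)
im,d=vision.grab_frame("scene"); cv2.imwrite("pics/s2.png",cv2.resize(im[120:320,120:400],None,fx=2,fy=2))
for y in (8,-7,94.2,-85.8): print(y,ctrl.ik([.402,.335,.1],q(y)), ctrl.ik([.643,-.037,.28],q(y)))
```

```text
[ 1.01668464 -0.60898848 -0.25251295]
0.05870217719490321 [-0.96349101 -0.35024152  5.96524612] [ 0.49261182 -0.04817495  0.06851556]
0.05935756933444395 [-0.42998961 -0.28664289 -1.54453695] [ 0.49205155 -0.04814561  0.19944614] 7.5083 [ 0.59  0.41 -0.77  1.88  0.34  0.99 -1.82]
8 [-0.27080377  0.58011822 -0.71876021  1.93642456  0.51777166  0.81714812
 -2.70535749] [ 0.43622589  0.58065387 -0.76038863  1.3579614   0.39722562  1.35728114
 -1.75547282]
-7 [-0.44804537  0.52512652 -0.43560765  1.93859379  0.31738639  0.74480036
 -2.76083544] [ 0.40053832  0.56489929 -0.68674518  1.35847482  0.35595376  1.34211736
 -1.98219159]
94.2 [-0.13159583  0.66338651 -0.97439194  1.9348442   0.69333414  0.92260317
 -1.38289025] [ 0.59292974  0.70265788 -1.15691806  1.35584084  0.63621714  1.47953179
 -0.44950407]
-85.8 [-0.02614332  0.78491703 -1.22601796  1.93374748  0.85664981  1.07641784
  1.58683029] [-0.1838332   0.52365469  0.35669922  1.36742595 -0.18312924  1.28282331
 -2.88741644]
```

View pics/w2.png

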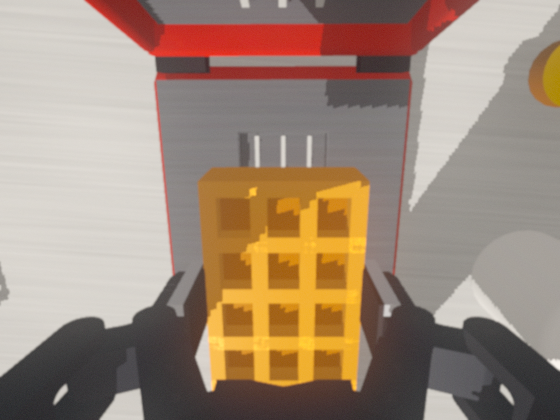

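The waffle is held centrally and level at about (285,280), and the cavity below it is empty. Next I carry it to the right-hand rack.

Run:
```python
from h import *
Q=q(8); x,y=.402,.335
ctrl.movep([x,y,.16],Q)
ctrl.movel([x,y,.045],Q,max_speed=.12)
z=.045
f0=get_state()["contact_force"][2]
while z>.0285:
    z-=.0025; ctrl.movel([x,y,z],Q,max_speed=.04); f=get_state()["contact_force"][2]
    print(round(z,4),f)
    if f-f0>2: break
ctrl.ungrasp(); ctrl.pause(.2)
ctrl.movel([x,y,.15],Q,max_speed=.12)
im,d=vision.grab_frame("top"); W=cloud("top",d)
im2,d2,C=wrist(); cv2.imwrite("pics/w3.png",im2)
m=(abs(C[...,2]-.047)<.006)&(np.hypot(C[...,0]-x,C[...,1]-y)<.09); print("waffle",C[m][:,2].mean(),rectxy(C[m][:,:2]))
m=(W[...,2]>.04)&(W[...,2]<.06)&(np.hypot(W[...,0]-x,W[...,1]-y)<.09); print("top",m.sum(),rectxy(W[m][:,:2]) if m.sum() else 0)
print(get_state()["time"],get_state()["width"])
```

```text
0.0425 -0.17714527354254828
0.04 -1.678967285852426
0.0375 -0.9117547822995986
0.035 -1.8295200205872462
0.0325 -1.088346574344552
0.03 6.066230836441234
waffle 0.04742986997927204 (array([402.2, 335.7]), array([90.3, 60.2]), 8.0)
top 68 (array([435.1, 331.3]), array([22.5, 45.4]), 1.6)
13.5167 0.08549945762212806
```

View pics/w3.png

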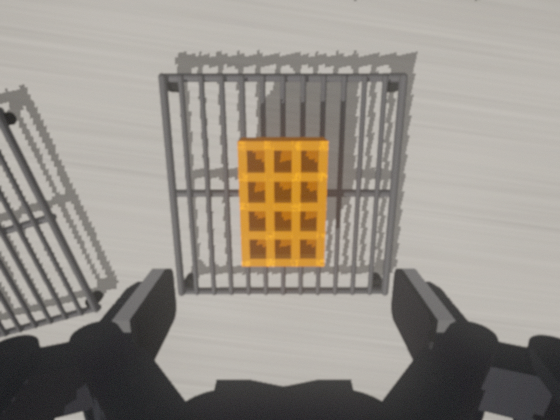

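The waffle lies flat and level at about (284,203), within 1 mm of the middle of the rack. Now the handle.

Run:
```python
from h import *
Q=q(94.2)
ctrl.movel([.402,.335,.40],max_speed=.25)
ctrl.movep([.643,-.037,.40],Q)
im,d,C=wrist(); cv2.imwrite("pics/w4.png",im); s=get_state(); print(s["time"],s["tcp_pos"],s["qpos"].round(2))
u=np.array([np.cos(np.radians(4.2)),np.sin(np.radians(4.2)),0]); v=np.array([-u[1],u[0],0]); o=np.array([.4924,-.0481,0])
L=(C-o)@np.stack([u,v,[0,0,1]]).T
m=(L[...,2]>.255)&(L[...,2]<.31)&(abs(L[...,1])<.05)&(abs(L[...,0]-.15)<.04)
p=L[m]; print("bar",m.sum(),p.min(0),p.max(0),np.median(p,0)); t=p[p[:,2]>p[:,2].max()-.003]; print(t.mean(0),np.percentile(p[:,2],98))
for y in (94.2,): 
  for a in (100,90,80,70,60):
    a=np.radians(a); print(ctrl.ik(list(o+u*(.095-.225*np.cos(a)+.017*np.sin(a))+[0,0,.072+.225*np.sin(a)+.017*np.cos(a)-.0187]),Q).round(2))
```

```text
16.5417 [ 0.64277806 -0.03574121  0.40017585] [ 0.53  0.62 -1.12  1.09  0.56  1.72 -0.34]
bar 3077 [ 0.1445548  -0.04998538  0.28972156] [0.16071488 0.04998518 0.300104  ] [0.15237425 0.00398314 0.29722794]
[0.15256424 0.00326995 0.29810058] 0.2992881444973063
[ 0.58  0.69 -1.1   1.37  0.61  1.44 -0.43]
[ 0.64  0.63 -1.14  1.47  0.57  1.4  -0.44]
[ 0.72  0.58 -1.17  1.57  0.54  1.35 -0.44]
[ 0.79  0.53 -1.21  1.68  0.51  1.29 -0.44]
[ 0.86  0.49 -1.24  1.79  0.49  1.22 -0.44]
```

View pics/w4.png

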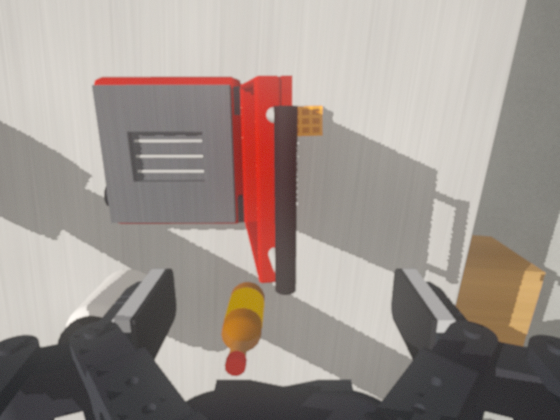

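The view from above shows the bar running from (285,110) to (285,290), under the jaws and with clear space on both sides. It measures as lying at 100°. Next I pinch it and swing the lid in small steps.

```bash
cat >> h.py <<'E'
QL=q(94.2)
u=np.array([np.cos(np.radians(4.2)),np.sin(np.radians(4.2)),0]); o=np.array([.4924,-.0481,0])+.001*u
def tcp(deg):
    a=np.radians(deg); return list(o+u*(.095-.225*np.cos(a)+.017*np.sin(a))+[0,0,.072+.225*np.sin(a)+.017*np.cos(a)-.0187])
E
python3 - <<'E'
from h import *
t=tcp(100)
ctrl.movel([t[0],t[1],.34],QL,max_speed=.15)
ctrl.movel(t,QL,max_speed=.08); print(get_state()["contact_force"])
ctrl.close_gripper(40); s=get_state(); print(s["width"],s["contact_force"],s["tcp_pos"],t)
for a in range(96,59,-4):
    ctrl.movel(tcp(a),QL,max_speed=.06); s=get_state(); print(a,s["contact_force"].round(1),round(s["width"],4))
    if np.linalg.norm(s["contact_force"])>30: break
ctrl.pause(.3)
s=get_state(); print(s["time"],s["tcp_pos"],tcp(60))
im,d,C=wrist(); cv2.imwrite("pics/w5.png",im)
im,d=vision.grab_frame("scene"); S=cloud("scene",d); cv2.imwrite("pics/s5.png",im); np.save("s5.npy",S)
v=np.array([-u[1],u[0],0]); L=(S-o)@np.stack([u,v,[0,0,1]]).T
m=(abs(L[...,1])<.085)&(L[...,2]>.12)&(L[...,2]<.25)&(L[...,0]>-.05)&(L[...,0]<.14)
p=L[m]; 
print(m.sum())
# back face of lid: z' = 30mm plane through hinge at (95,72)
if m.sum()>50:
    b=p[np.random.default_rng(0).integers(0,len(p),3000)]
    best=max(((int((abs((b[:,0]-.095)*np.sin(a)+(b[:,2]-.072)*np.cos(a)-h)<.002).sum()),np.degrees(a),h) for a in np.radians(np.arange(50,75,.25)) for h in np.arange(.024,.036,.001)))
    print("lid fit",best)
E
```

```text
[ 0.50280178  0.18974843 -0.05549173]
0.014170984685024928 [1.76086361 0.68778572 0.20555905] [ 0.64409164 -0.03694562  0.27210053] [np.float64(0.6438048756571481), np.float64(-0.03698152094179703), np.float64(0.271929725407409)]
96 [2.9 0.3 1. ] 0.0146
92 [ 2.7 -0.4  3.8] 0.0148
88 [ 2.6 -0.9  6.9] 0.0146
84 [ 1.4 -0.7  3.6] 0.015
80 [ 2.7 -0.3  3.4] 0.0144
76 [ 1.2 -1.1  3.3] 0.0149
72 [ 0.4  0.6 -0.1] 0.0146
68 [-1.2 -0.7  3.5] 0.0146
64 [-2.6 -1.2  2.2] 0.0144
60 [ 0.6 -0.5 -1.5] 0.0145
23.1167 [ 0.49091946 -0.04827023  0.25657136] [np.float64(0.4906272055640488), np.float64(-0.0482301858855276), np.float64(0.2566557158514987)]
3151
lid fit (1547, np.float64(59.25000000000001), np.float64(0.03400000000000001))
```

View pics/s5.png

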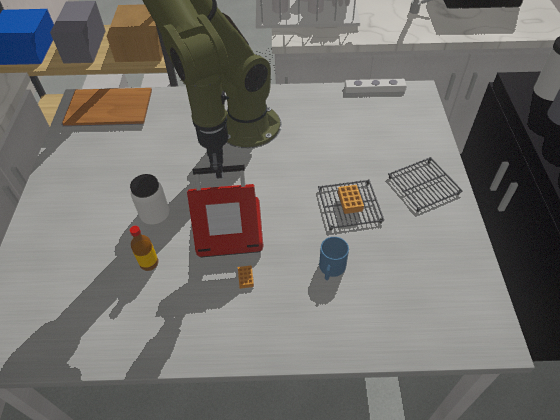

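The picture shows the lid part-way forward and gripped at its bar (218,170). The waffle is on the right-hand rack at (350,197), and the tub, mug and bottle are where they stood. The wrist forces are small and the angle agrees to within about 1°, so I'm handing in.

Run:
```python
from h import *
s=get_state(); print(s["width"],s["tcp_pos"],s["contact_force"],s["time"])
print(ticket.close_job())
```

```text
0.014309436620183559 [ 0.49088888 -0.04823654  0.25656649] [ 0.69424592 -0.18230143 -3.0997498 ] 23.2167
the job is handed in; nothing more can be done
None
```

The waffle is lying flat in the middle of the right-hand rack, and the gripper is still holding the lid by its handle at about 60° open. I handed the job in at 23.2 s.

- **Waffle:** I lifted it straight out of the mould and set it down. The wrist camera measured it level and within about 1 mm of the rack's centre, with its top 47 mm above the counter (48 mm expected). The top camera gave a centre about 33 mm off, but it saw only part of the waffle there, so I relied on the wrist camera.
- **Lid:** It stayed leaning back until the waffle was released. I then pinched the bar at 40 N and brought it forward in 4° steps, with readings at each step no higher than about 8 N at the wrist.
- **Lid angle:** The gripper's position puts it at 60.0°, to within about half a degree given the camera's 2 mm calibration. A fit to the scene camera's depth gave 59.25°. That fit also put the lid's thickness 4 mm off, so I trust the gripper figure more and made no correction.
- **Bystanders:** In the last picture the tub, mug, oil bottle and look-alike waffle are all where they started. I checked this by eye only.

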